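# Put the check weights back in their block

## Robot

A 6-joint arm with a two-finger parallel gripper is mounted at the origin on the work surface; the furniture and walls round the work are solid. World frame = base frame: x ahead of the robot, y to its left, z up, the work surface at z = 0. Lengths are in m, angles in rad, forces in N, time in s.
With the tool pointing down it reaches from about 0.4 to 0.825 m from the base axis. Payload 7 kg.
Tool frame: the origin (TCP) lies on the mounting face of the last link; the fingertips stand arm.tcp_to_tips ahead of it and the grasp point (between the pads) lies 159 mm ahead of it (arm.tcp_to_tips is the distance from the TCP to the fingertips, in m); z points along the fingers, y is the direction in which the jaws open and shut (so a half turn about z gives the same grasp; the last joint's range is limited). The gripper opens to 88 mm and grips with 3 to 60 N. Pads are 19 mm wide; open, the fingers measure 130 mm over their backs; the gripper's body (78 mm by 193 mm) begins 47 mm behind the grasp point.
Start: joints at [1.608, 0.359, 0.012, 0, -1.224, -0.288], TCP at [0.168, 0.654, 0.405] pointing down, gripper open.
Joint ranges: [-3.07, 3.07], [-1.43, 2.12], [-1.02, 1.25], [-3.03, 1.67], [-3.05, -0], [-3.03, 3.03]. Speed limits (rad/s): [2.39, 2.39, 3.01, 3.14, 3.14, 3.14].

## Interface

Orientations are given as [roll, pitch, yaw] about the fixed x, y, z axes, in that order (R = Rz(yaw) Ry(pitch) Rx(roll)).
In Python, from station import arm, cams, job_done, finder gives the robot as it stands.
- The arm moves only by the tool play_rows, never from a script. Its argument "targets" is a list that holds one entry, the list of rows, each a list of 4 numbers: the shift along the tool's x, y, z in m, then the turn about the tool's z in degrees. A call has 1 to 5 rows; each row is the pose to reach, as a shift and turn from the pose commanded when the call began, along the tool's axes at that moment; what a row does not reach only later rows make up. A row lasts 1/8 s, in which the tool goes at most 62.5 mm and 10.7 degrees, less where a joint would pass 70% of its speed; a pose out of reach is approached as far as the arm can. A call with a gripper value outside its range is refused whole. "grip" is the closure in counts, from 0 (fully open) to 255 (shut), set as the call begins (left out, the last holds). The fingers move at their own pace and stop on an object; "newtons" is the grip in N (left out, the last holds). Time passes only in rows, so rows that repeat a pose let the fingers close. It gives the time, the measured TCP pose, the force and the opening at its end, in the units of the state.
- arm.get_state(): the state, without advancing time (a new reading comes with each control period).
- cams.grab_frame(name): name is "side" or "top"; returns (picture, depth): 400x640x3 uint8, red, green, blue; 400x640 float32, m along the optical axis (not along the pixel's ray), 0 where there is no reading.
- cams.camera_params(name): a dict with "intrinsics" (3x3 intrinsics, pixels), "D" ([k1, k2, p1, p2, k3] as OpenCV has them; the pictures are not rectified), "position" and "attitude" of the camera in the world. Camera axes: x right, y down, z forward; pixel columns grow to the right and rows downward; lengths in m; the calibration is good to about 2 mm. A picture is of the moment at which its call begins. camera_params takes no time and is no camera call.
- job_done(): hands the job in, once; it reports no verdict.
Trained networks look in the newest picture that a camera, given by its name, has taken for a name from the list of things; names that differ only in an ending like _2 or _b are one class to them, and where a whole thing is asked for, a point or a joint stands for the part that bears it (a point fixed in the world has none). Each returns a list of dicts, best first, with "score" (0 to 1); they miss things now and then, are a little off and sometimes report something else, mostly with a low value. They report only what shows in the picture. A call takes as long as a camera call. They do not tell look-alikes from the thing itself.
- finder.find_in(camera, query): "xyz" ([x, y, z] in m, in world coordinates, good to about 4 mm: the middle of the surface that is visible of it).
- finder.masks_of(camera, query): "mask" (400x640 bool, what is visible of it).
The state is a dict: "t": time; "q": joint angles; "qd": joint speeds; "joint_efforts": joint torques, N m; "eef_pos": TCP position; "ee_rot": TCP orientation; "force": force on the tool from outside, world axes, zero at the start; "moment": the same for the moment, N m; "width": finger opening in m.
Only numpy, scipy, OpenCV 4.12 (cv2) and the standard library are available. Lean on these libraries where they do the work, as an engineer would, in place of code of your own. Each camera call takes 0.05 s, during which the arm holds its last target. There are 200 camera calls.

## Task

The scale check is finished: put the four round weights that have a knob on top back into the grey weight block, each one upright and fully down in the bore made for its size, the largest in the widest bore and so on down to the smallest. The two six-sided weights, the weight with a ring on top and the date stamp do not belong in the block: leave them standing where they are.

Things in the scene. Friction and masses are not known exactly. Their poses are not given: they have to be found in the camera images.
- weight_46: Round steel check weight with a round knob on top, upright: body 46 mm diameter, 74 mm tall over all, about 850 g. The straight body reaches 34 mm up, then a waist of 23 mm, then the knob, 32 mm across, widest 62 mm up; grip it round the body or the knob. Origin at the centre of its underside, z up. Its own bore is 53 mm wide, at x = -75.5 mm, y = 0 in weight_block's frame.
- weight_38: Round steel check weight with a round knob on top, upright: body 38 mm diameter, 61 mm tall over all, about 500 g. For gripping it is a plain upright cylinder of the full 38 mm over its whole height. Origin at the centre of its underside, z up. Its own bore is 45 mm wide, at x = -14.5 mm, y = 0 in weight_block's frame.
- weight_30: Round steel check weight with a round knob on top, upright: body 30 mm diameter, 49 mm tall over all, about 256 g. For gripping it is a plain upright cylinder of the full 30 mm over its whole height. Origin at the centre of its underside, z up. Its own bore is 37 mm wide, at x = 39.5 mm, y = 0 in weight_block's frame.
- weight_22: Round steel check weight with a round knob on top, upright: body 22 mm diameter, 37 mm tall over all, about 100 g. The straight body reaches 17 mm up, then a waist of 11 mm, then the knob, 15 mm across, widest 31 mm up; grip it round the body or the knob. Origin at the centre of its underside, z up. Its own bore is 29 mm wide, at x = 86.5 mm, y = 0 in weight_block's frame.
- weight_block: Grey slippery plastic weight block, fixed, turned any way: plinth 245 x 86 mm, top 30 mm above the table. In a row along its middle (y = 0) four blind bores: 53 mm wide at x = -75.5 mm, 45 at -14.5, 37 at 39.5, 29 at 86.5; floors 12 mm above the table, 5 mm wide 45 degree countersinks; a weight has 3.5 mm to spare all round. Origin under its centre, x along the row to the narrowest bore, z up.
- hex_large: Look-alike that stays: six-sided steel weight without a knob, a lifting bar in a recess on its flat top; 54 mm over the corners, 34 mm tall. Origin at the centre of its underside.
- hex_small: Look-alike that stays: smaller six-sided steel weight without a knob, a lifting bar in a recess on its flat top; 40 mm over the corners, 26 mm tall. Origin at the centre of its underside.
- ring_weight: Look-alike that stays: round steel weight with an upright wire ring instead of a knob; body 36 mm diameter and 43 mm tall, 71 mm tall with the ring. Origin at the centre of its underside.
- date_stamp: Hand date stamp standing among the weights, which stays: black foot 50 x 56 mm, 22 mm high, stem and wooden knob of 32 mm, 86 mm tall. Origin at the centre of its underside.
There are look-alikes about, which are no part of the job. Leave any pink look-alike of the weight_30 alone. What is shaped like the hex_small but purple is not meant.

How it is judged:
At the end, for the whole second after the job is handed in: Each knob weight stands upright (0.15 rad) on the floor of its own bore (within 8 mm of its centre along and across the block, underside 8 to 16 mm above the table), at rest and let go; the four others stand upright (0.3 rad) within 30 mm of where they began (x of weight_46 in the frame of weight_block between -0.0835 and -0.0675 m and y of weight_46 in the frame of weight_block between -0.008 and 0.008 m and z of weight_46 in the frame of weight_block between 0.008 and 0.016 m and angle between each of weight_46, weight_38, weight_30, weight_22's own z axis and vertical below 0.15 rad and linear speed of each of weight_46, weight_38, weight_30, weight_22 below 0.02 m/s and contact force between each of weight_46, weight_38, weight_30, weight_22 and the fingers below 0.1 N and x of weight_38 in the frame of weight_block between -0.0225 and -0.0065 m and y of weight_38 in the frame of weight_block between -0.008 and 0.008 m and z of weight_38 in the frame of weight_block between 0.008 and 0.016 m and x of weight_30 in the frame of weight_block between 0.0315 and 0.0475 m and y of weight_30 in the frame of weight_block between -0.008 and 0.008 m and z of weight_30 in the frame of weight_block between 0.008 and 0.016 m and x of weight_22 in the frame of weight_block between 0.0785 and 0.0945 m and y of weight_22 in the frame of weight_block between -0.008 and 0.008 m and z of weight_22 in the frame of weight_block between 0.008 and 0.016 m and distance of each of hex_large, hex_small, ring_weight, date_stamp from where it was at the start of the episode below 0.03 m and angle between each of hex_large, hex_small, ring_weight, date_stamp's own z axis and vertical below 0.3 rad); the robot touches nothing.
It fails at once if the large six-sided weight is pushed away or knocked over (distance of hex_large from where it was at the start of the episode above 0.03 m or angle between hex_large's own z axis and vertical above 0.3 rad).
It fails at once if the small six-sided weight is pushed away or knocked over (distance of hex_small from where it was at the start of the episode above 0.03 m or angle between hex_small's own z axis and vertical above 0.3 rad).
It fails at once if the ring weight is pushed away or knocked over (distance of ring_weight from where it was at the start of the episode above 0.03 m or angle between ring_weight's own z axis and vertical above 0.3 rad).
It fails at once if the date stamp is pushed away or knocked over (distance of date_stamp from where it was at the start of the episode above 0.03 m or angle between date_stamp's own z axis and vertical above 0.3 rad).
It also fails if it takes over 115 s, if anything falls off the work surface, if the arm or the gripper's body presses on something with over 40 N, if the wrist force passes 120 N, or if a joint passes its speed limit or range.

## Working session

There is one attempt and no reset: what is moved stays moved. The work goes in short steps, Python scripts to look and compute and a tool call to move; the robot and the scene stay as the last step left them, time stands still between calls to the robot, and variables do not carry over. Pictures are saved under pics/ and viewed, about 12 in all and at most 16, crops included, and the job is handed in when it is done.

Besides the shell and the picture viewer there is one more tool, called after "Call:" as a command line: name --argument value ..., lists and objects as JSON in quotes. play_rows: Moves the arm, as the interface text tells. Its arguments: {"type":"object","properties":{"targets":{"type":"array","items":{"type":"array","items":{"type":"array","items":{"type":"number"}}}},"grip":{"type":"number"},"newtons":{"type":"number"}},"required":["targets"]}

```bash
ls; mkdir -p pics; python3 - <<'E'
from station import arm,cams,finder
import cv2,numpy as np
for n in("top","side"):
    p,d=cams.grab_frame(n);cv2.imwrite(f"pics/{n}0.png",p[...,::-1]);np.save(f"{n}d.npy",d);c=cams.camera_params(n);print(n,c)
    for q in "weight_46 weight_38 weight_30 weight_22 weight_block hex_large hex_small ring_weight date_stamp".split():
        print(q,[(np.round(r["xyz"],3).tolist(),round(r["score"],2)) for r in finder.find_in(n,q)])
print(arm.get_state(),arm.tcp_to_tips)
E
```

```text
pics
top {'intrinsics': array([[411.81637821,   0.        , 320.23570245],
       [  0.        , 411.81637821, 194.68513586],
       [  0.        ,   0.        ,   1.        ]]), 'D': array([-0.05262742,  0.        ,  0.        ,  0.        ,  0.        ]), 'position': array([0.47396801, 0.10857023, 0.92147342]), 'attitude': array([-3.10294272, -0.00685491, -1.59831491])}
weight_46 [([0.558, 0.361, 0.043], 0.8), ([0.546, 0.252, 0.039], 0.73), ([0.673, 0.254, 0.032], 0.51), ([0.629, 0.19, 0.033], 0.45)]
weight_38 [([0.558, 0.361, 0.043], 0.8), ([0.546, 0.252, 0.039], 0.73), ([0.673, 0.254, 0.032], 0.51), ([0.629, 0.19, 0.033], 0.45)]
weight_30 [([0.558, 0.361, 0.043], 0.8), ([0.546, 0.252, 0.039], 0.73), ([0.673, 0.254, 0.032], 0.51), ([0.629, 0.19, 0.033], 0.45)]
weight_22 [([0.558, 0.361, 0.043], 0.8), ([0.546, 0.252, 0.039], 0.73), ([0.673, 0.254, 0.032], 0.51), ([0.629, 0.19, 0.033], 0.45)]
weight_block [([0.511, -0.177, 0.027], 0.92)]
hex_large [([0.439, 0.079, 0.037], 0.61), ([0.51, -0.178, 0.027], 0.15)]
hex_small [([0.374, 0.329, 0.026], 0.83), ([0.456, 0.314, 0.024], 0.8)]
ri
[... 1166 characters left out ...]
[([0.462, 0.212, 0.027], 0.88)]
{'t': 1.0, 'q': array([ 1.60811334e+00,  3.58551821e-01,  1.19397982e-02, -8.86543552e-06,
       -1.22411400e+00, -2.88119863e-01]), 'qd': array([-2.59889112e-05, -5.30607648e-04,  2.08307400e-03, -1.74496624e-03,
       -1.78397917e-03,  1.35853873e-03]), 'joint_efforts': array([-1.45950680e-04, -5.82390654e+01,  2.93309158e+01,  7.00296298e+00,
        1.24567453e-02, -1.86258160e-05]), 'eef_pos': array([0.16752051, 0.65386046, 0.40470818]), 'ee_rot': array([-3.14152761e+00,  2.79727927e-05, -2.50805863e-01]), 'force': array([ 0.12122238, -0.46088903, -0.0006158 ]), 'moment': array([-0.02508037,  0.05758178,  0.0365604 ]), 'width': 0.087295202050366} 0.1781
```

View pics/top0.png

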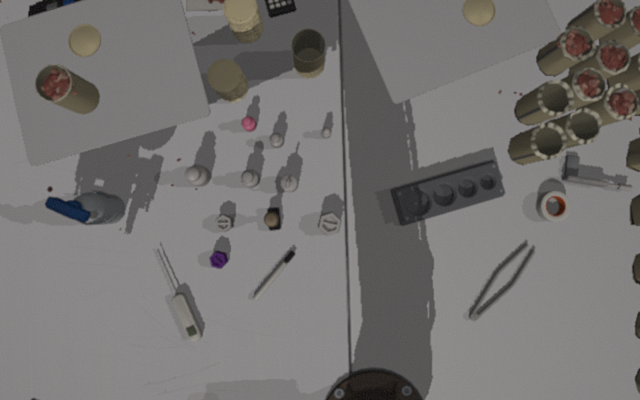

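View pics/side0.png

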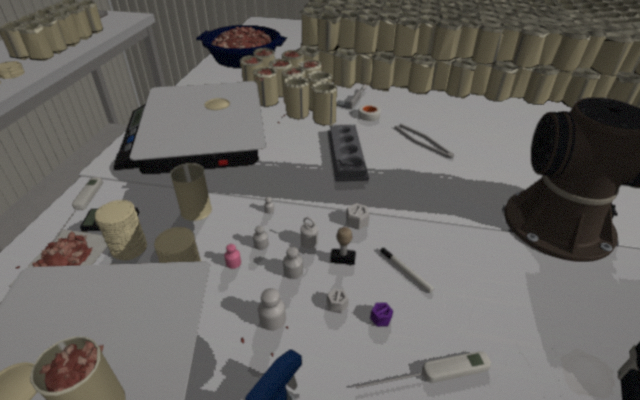

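The top view shows weight_46 at (196,175), 38 at (250,178), 30 at (277,139), 22 at (326,132) and the block at (447,192). Things that could be confused with these: the pink one (249,124), ring (289,183), stamp (272,219), hexes (329,223) and (224,222), and purple (218,259). Next I'll take a close crop and fit the point clouds.

```bash
cat > h.py <<'E'
import numpy as np,cv2
from scipy.spatial.transform import Rotation as R
from station import arm,cams
def cloud(n,d=None):
    if d is None: p,d=cams.grab_frame(n)
    c=cams.camera_params(n);v,u=np.nonzero(d>0);z=d[v,u]
    xy=cv2.undistortPoints(np.c_[u,v].astype(float)[:,None],c["intrinsics"],c["D"])[:,0]
    P=np.c_[xy*z[:,None],z]@R.from_euler("xyz",c["attitude"]).as_matrix().T+c["position"]
    return P,u,v
E
python3 - <<'E'
from h import *
from scipy.optimize import least_squares
im=cv2.imread("pics/top0.png");a=cv2.resize(im[100:280,180:360],None,fx=4,fy=4,interpolation=2);a=cv2.convertScaleAbs(a,alpha=1.5)[:600];cv2.imwrite("pics/crop.png",a[:, :720])
C={n:cloud(n,np.load(n+"d.npy"))[0] for n in("top","side")}
for n,P in C.items():
    m=(abs(P[:,0]-.5)<.15)&(abs(P[:,1]-.2)<.25);print(n,"table z",np.median(P[m,2][abs(P[m,2])<.01]))
W=dict(w46=(.558,.361,23,34,16,62,74),w38=(.546,.252,19,28,13,51,61),w30=(.629,.19,15,22,10.5,41,49),w22=(.65,.078,11,17,7.5,31,37),pink=(.673,.254,15,22,10,41,49))
for k,(x,y,r,h,kr,kh,H) in W.items():
    for n,P in C.items():
        Q=P[(np.hypot(P[:,0]-x,P[:,1]-y)<.035)&(P[:,2]>.006)&(P[:,2]<.1)]
        K=Q[Q[:,2]>(kh-kr*.6)/1000]; B=Q[(Q[:,2]<h/1000-.002)]
        f=least_squares(lambda c:np.hypot(np.hypot(K[:,0]-c[0],K[:,1]-c[1]),K[:,2]-kh/1000)-kr/1000,K[:,:2].mean(0),loss="soft_l1",f_scale=.001)
        g=least_squares(lambda c:np.hypot(B[:,0]-c[0],B[:,1]-c[1])-r/1000,f.x,loss="soft_l1",f_scale=.001) if len(B)>5 else None
        print(k,n,"zmax",Q[:,2].max().round(4),len(K),"knob",f.x.round(4),len(B),"body",g and g.x.round(4))
for n,P in C.items():
    m=(abs(P[:,0]-.51)<.09)&(abs(P[:,1]+.17)<.17)&(P[:,2]>.024)&(P[:,2]<.036);print("block",n,m.sum(),P[m,2].mean(),cv2.minAreaRect((P[m,:2]*1000).astype(np.float32)))
# tall surroundings
P=C["top"];g=[]
for X in np.arange(.3,.86,.05):
    print(round(X,2),[int(1000*P[(abs(P[:,0]-X)<.025)&(abs(P[:,1]-Y)<.025),2].max(initial=-.001)) for Y in np.arange(-.4,.55,.05)])
E
```

```text
top table z 0.0008983549262879809
side table z 0.00122562029429929
w46 top zmax 0.0776 180 knob [0.5592 0.3688] 67 body [0.5593 0.369 ]
w46 side zmax 0.0773 301 knob [0.5608 0.3695] 236 body [0.5608 0.3695]
w38 top zmax 0.0653 98 knob [0.5503 0.2542] 21 body [0.5498 0.2539]
w38 side zmax 0.0647 138 knob [0.5519 0.2548] 137 body [0.5516 0.255 ]
w30 top zmax 0.0523 60 knob [0.6332 0.1945] 12 body [0.633  0.1946]
w30 side zmax 0.0517 75 knob [0.6349 0.1948] 71 body [0.6344 0.196 ]
w22 top zmax 0.0418 37 knob [0.6471 0.0847] 6 body [0.6478 0.0846]
w22 side zmax 0.0406 37 knob [0.6492 0.0872] 29 body [0.6488 0.0856]
pink top zmax 0.0523 64 knob [0.6721 0.2553] 21 body [0.6718 0.2553]
pink side zmax 0.052 81 knob [0.6733 0.2565] 75 body [0.6734 0.2565]
block top 2530 0.02989772077469133 ((515.1555786132812, -207.11865234375), (87.27836608886719, 285.88433837890625), 17.93073081970215)
block side 1031 0.03007002450380371 ((516.9052734375, -205.85130310058594), (84.9162368774414, 290.3890075683594), 17.609657287597656)
0.3 [5, 12, 13, 11, 4, 4, 4, 5, 5, 5, 5, 5, 17, 17, 5, 4, 22, 20, 4]
0.35 [8, 13, 12, 4, 5, 5, 5, 5, 4, 5, 5, 15, 18, 5, 29, 29, 5, 15, 5]
0.4 [5, 12, 6, 6, 6, 5, 5, 5, 5, 31, 36, 16, 16, 5, 30, 29, 5, 13, 5]
0.45 [29, 4, 5, 9, 33, 34, 34, 32, 5, 40, 39, 5, 90, 5, 30, 30, 6, 5, 5]
0.5 [28, 6, 34, 34, 35, 35, 34, 34, 5, 5, 6, 65, 45, 6, 6, 5, 6, 6, 184]
0.55 [110, 113, 34, 35, 34, 34, 32, 5, 5, 5, 6, 72, 47, 65, 5, 77, 75, 5, 5]
0.6 [113, 112, 20, 5, 6, 5, 4, 4, 6, 7, 5, 6, 50, 5, 5, 45, 39, 6, 5]
0.65 [113, 113, 5, 5, 5, 5, 6, 4, 5, 19, 41, 7, 52, 52, 5, 83, 82, 84, 83]
0.7 [112, 113, 4, 5, 6, 82, 83, 84, 5, 7, 6, 6, 5, 52, 89, 83, 84, 83, 84]
0.75 [109, 102, 6, 84, 83, 83, 84, 83, 79, 5, 92, 109, 5, 89, 90, 89, 83, 83, 85]
0.8 [113, 83, 83, 84, 84, 82, 82, 84, 83, 6, 109, 111, 5, 89, 90, 83, 84, 84, 83]
0.85 [112, 83, 83, 86, 85, 83, 84, 83, 82, 6, 108, 110, 6, 104, 103, 83, 84, 84, 84]
```

View pics/crop.png

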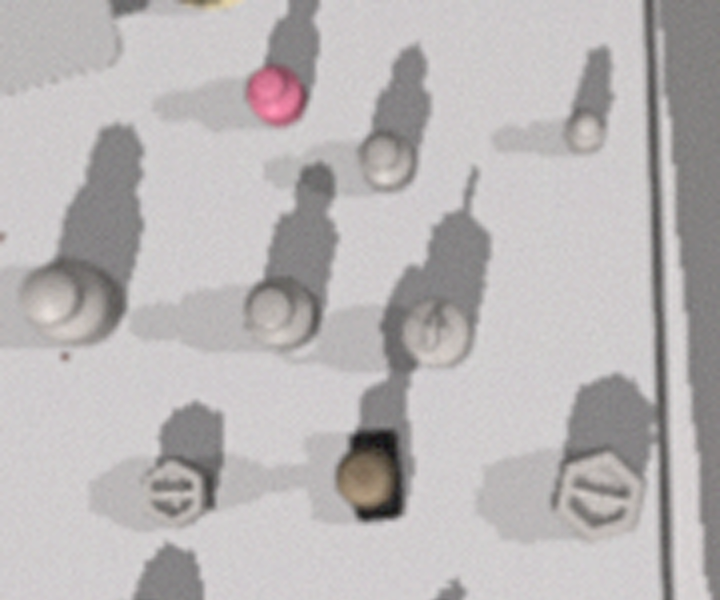

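The crop confirms the choice: 46 at crop (70,300), 38 at (280,312), 30 at (387,160), 22 at (586,130). Pink, ring and hexes are clearly separate. Next is a proper fit of the block pose.

```bash
cat > blk.py <<'E'
from h import *
from scipy.optimize import minimize
B=[(-.0755,.053),(-.0145,.045),(.0395,.037),(.0865,.029)]
def fit(n,d):
    P,u,v=cloud(n,d)
    m=(abs(P[:,0]-.51)<.13)&(abs(P[:,1]+.17)<.2)&(P[:,2]<.036);P=P[m]
    lab=P[:,2]>.026; 
    if n=="side": pass
    s=lambda t:1/(1+np.exp(-t/.0015))
    def cost(p):
        c,si=np.cos(p[2]),np.sin(p[2]);D=P[:,:2]-p[:2];x=D@[c,si];y=D@[-si,c]
        sd=np.minimum(.1225-abs(x),.043-abs(y))
        for bx,w in B: sd=np.minimum(sd,np.hypot(x-bx,y)-(w/2+.003))
        return ((s(sd)-lab)**2).sum()
    best=min((minimize(cost,[.511,-.177,a],method="Nelder-Mead",options=dict(initial_simplex=[[.511,-.177,a],[.52,-.177,a],[.511,-.165,a],[.511,-.177,a+.08]],xatol=1e-5,fatol=1e-3)) for a in(-1.37,-1.25,-1.45)),key=lambda r:r.fun)
    return best.x,best.fun,len(P),lab.sum()
E
python3 - <<'E'
from blk import *
for n in("top","side"):
    x,f,N,l=fit(n,np.load(n+"d.npy"));print(n,x.round(4),np.degrees(x[2]).round(2),f,N,l)
    for bx,w in B: print("  bore",(x[:2]+bx*np.array([np.cos(x[2]),np.sin(x[2])])).round(4))
    # image overlay
    c=cams.camera_params(n);Rm=R.from_euler("xyz",c["attitude"]).as_matrix()
    im=cv2.imread(f"pics/{n}0.png");S=4
    u0,v0=(380,150) if n=="top" else (310,110);cr=cv2.resize(im[v0:v0+90,u0:u0+140],None,fx=S,fy=S,interpolation=2)
    cr=cv2.convertScaleAbs(cr,alpha=2)
    for bx,w in B:
        t=np.linspace(0,6.3,60);L=np.c_[bx+w/2*np.cos(t),w/2*np.sin(t)]
        # countersunk: lip radius at z=.03
        co,si=np.cos(x[2]),np.sin(x[2])
        W=np.c_[L@np.array([[co,si],[-si,co]])+x[:2],np.full(60,.025)]
        q=cv2.projectPoints((W-c["position"])@Rm,np.zeros(3),np.zeros(3),c["intrinsics"],c["D"])[0][:,0]
        cv2.polylines(cr,[((q-[u0,v0]+.5)*S).astype(int)],True,(0,0,255),1)
    cv2.imwrite(f"pics/b{n}.png",cr)
a=cv2.imread("pics/btop.png");b=cv2.imread("pics/bside.png");cv2.imwrite("pics/bb.png",np.vstack([a,b])[:600])
E
```

```text
top [ 0.5071 -0.1845 -1.3127] -75.21 700.5205294136731 19925 2467
  bore [ 0.4879 -0.1115]
  bore [ 0.5034 -0.1704]
  bore [ 0.5172 -0.2227]
  bore [ 0.5292 -0.2681]
side [ 0.5065 -0.1898 -1.3182] -75.53 448.3759021023837 8167 1013
  bore [ 0.4877 -0.1167]
  bore [ 0.5029 -0.1758]
  bore [ 0.5164 -0.228 ]
  bore [ 0.5282 -0.2736]
```

View pics/bb.png

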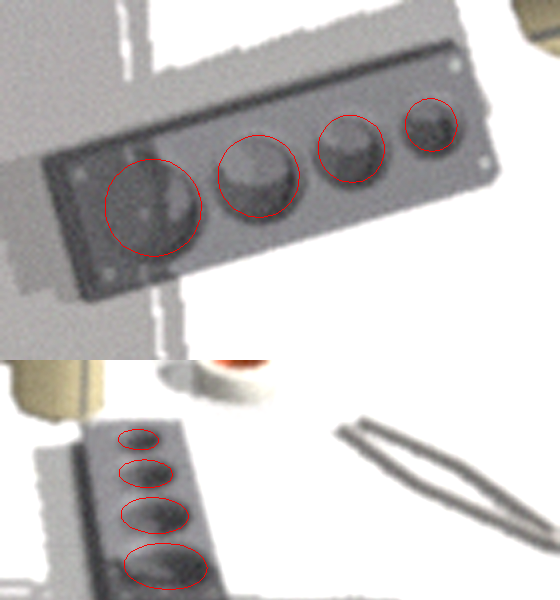

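The red circles in the top view sit about 7 crop px up and left of the bores at (265,180), roughly 3.5 mm off. I'll refine the fit on image edges.

```bash
cat > edge.py <<'E'
from blk import *
def proj(n,W):
    c=cams.camera_params(n);Rm=R.from_euler("xyz",c["attitude"]).as_matrix()
    return cv2.projectPoints((W-c["position"])@Rm,np.zeros(3),np.zeros(3),c["intrinsics"],c["D"])[0][:,0]
def model(p,rim=.0,z=.03):
    X=np.linspace(-.1225,.1225,120);Y=np.linspace(-.043,.043,50);o=np.ones
    L=np.vstack([np.c_[X,.043*o(120)],np.c_[X,-.043*o(120)],np.c_[-.1225*o(50),Y],np.c_[.1225*o(50),Y]])
    co,si=np.cos(p[2]),np.sin(p[2]);M=np.array([[co,si],[-si,co]])
    return np.c_[L@M+p[:2],np.full(len(L),z)]
def efit(n,im,p0):
    g=cv2.cvtColor(im,cv2.COLOR_BGR2GRAY).astype(np.float32);g=np.minimum(g,150)
    g=cv2.GaussianBlur(g,(0,0),1.0);gx=cv2.Sobel(g,5,1,0);gy=cv2.Sobel(g,5,0,1);G=np.minimum(np.hypot(gx,gy),60)
    def cost(p):
        q=proj(n,model(p)).astype(np.float32)
        return -cv2.remap(G,q[:,0].copy(),q[:,1].copy(),1).mean()
    best=None
    for dx in np.arange(-.008,.0081,.004):
        for dy in np.arange(-.008,.0081,.004):
            s=np.array(p0)+[dx,dy,0]
            r=minimize(cost,s,method="Nelder-Mead",options=dict(initial_simplex=[s,s+[.003,0,0],s+[0,.003,0],s+[0,0,.02]],xatol=1e-5,fatol=1e-4))
            if best is None or r.fun<best.fun:best=r
    return best.x,best.fun
E
python3 - <<'E'
from edge import *
out=[]
for n,(u0,v0) in dict(top=(380,150),side=(310,110)).items():
    im=cv2.imread(f"pics/{n}0.png");x,f=efit(n,im,[.5055,-.188,-1.315]);print(n,x.round(4),np.degrees(x[2]).round(2),f)
    cr=cv2.convertScaleAbs(cv2.resize(im[v0:v0+75,u0:u0+140],None,fx=4,fy=4,interpolation=2),alpha=2)
    for a in model(x).reshape(-1,3): 
        q=proj(n,a[None])[0];cv2.circle(cr,tuple(int(t) for t in (q-[u0,v0]+.5)*4),0,(0,0,255),-1)
    co,si=np.cos(x[2]),np.sin(x[2])
    for bx,w in B:
        t=np.linspace(0,6.3,60);L=np.c_[bx+(w/2+.005)*np.cos(t),(w/2+.005)*np.sin(t)]
        q=proj(n,np.c_[L@np.array([[co,si],[-si,co]])+x[:2],np.full(60,.03)])
        cv2.polylines(cr,[((q-[u0,v0]+.5)*4).astype(int)],True,(0,255,0),1)
        print("  bore",(x[:2]+bx*np.array([co,si])).round(4))
    out.append(cr)
cv2.imwrite("pics/ee.png",np.vstack(out))
E
```

```text
top [ 0.5079 -0.1774 -1.3169] -75.45 -59.57697677612305Traceback (most recent call last):
  File "<stdin>", line 7, in <module>
  File "edge.py", line 3, in proj
    c=cams.camera_params(n);Rm=R.from_euler("xyz",c["attitude"]).as_matrix()
ValueError: time passes only in moves, steps and waits
```

```bash
sed -i 's/^def proj/CP={}\ndef cp(n):\n    if n not in CP: CP[n]=cams.camera_params(n)\n    return CP[n]\ndef proj/; s/c=cams.camera_params(n);Rm/c=cp(n);Rm/; s/np.minimum(np.hypot(gx,gy),60)/np.minimum(np.hypot(gx,gy),150)/' edge.py
cat > see.py <<'E'
from edge import *
out=[]
for n,(u0,v0) in dict(top=(380,150),side=(310,110)).items():
    im=cv2.imread(f"pics/{n}0.png");x,f=efit(n,im,[.5055,-.188,-1.315]);print(n,x.round(4),np.degrees(x[2]).round(2),f)
    cr=cv2.convertScaleAbs(cv2.resize(im[v0:v0+75,u0:u0+140],None,fx=4,fy=4,interpolation=2),alpha=2)
    for q in proj(n,model(x)): cv2.circle(cr,tuple(int(t) for t in (q-[u0,v0]+.5)*4),0,(0,0,255),-1)
    co,si=np.cos(x[2]),np.sin(x[2])
    for bx,w in B:
        t=np.linspace(0,6.3,60);L=np.c_[bx+(w/2+.005)*np.cos(t),(w/2+.005)*np.sin(t)]
        q=proj(n,np.c_[L@np.array([[co,si],[-si,co]])+x[:2],np.full(60,.03)])
        cv2.polylines(cr,[((q-[u0,v0]+.5)*4).astype(int)],True,(0,255,0),1)
        print("  bore",(x[:2]+bx*np.array([co,si])).round(4))
    out.append(cr)
cv2.imwrite("pics/ee.png",np.vstack(out))
E
python3 see.py
```

```text
top [ 0.5074 -0.1777 -1.3156] -75.38 -109.09231567382812
  bore [ 0.4884 -0.1046]
  bore [ 0.5038 -0.1637]
  bore [ 0.5174 -0.2159]
  bore [ 0.5293 -0.2614]
side [ 0.5111 -0.1711 -1.3133] -75.25 -110.20411682128906
  bore [ 0.4918 -0.0981]
  bore [ 0.5074 -0.1571]
  bore [ 0.5211 -0.2093]
  bore [ 0.5331 -0.2547]
```

View pics/ee.png

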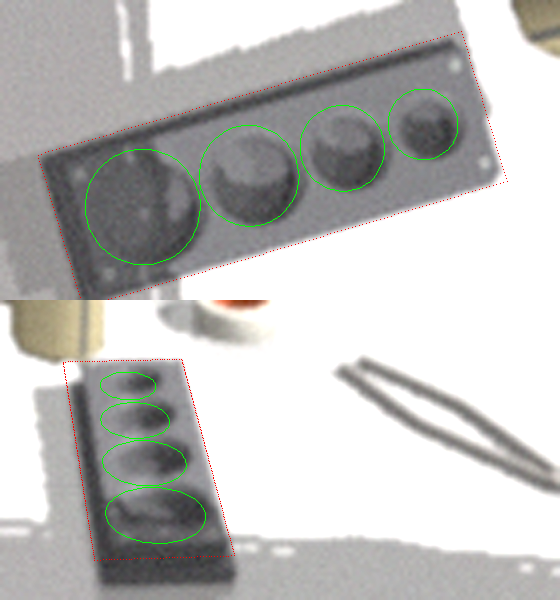

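The plinth's flanks taper, which biases the outline fit. The real bores sit at (262,180), (348,150) and (433,127), and the screws are at (455,62), (485,162), (80,175) and (110,275). I'll fit on bore depth and screws only.

```bash
cat > bore.py <<'E'
from edge import *
def bfit(n,d,p0=(.5055,-.1835,-1.314),ret=False):
    P=cloud(n,d)[0];D=P[:,:2]-p0[:2];c,si=np.cos(p0[2]),np.sin(p0[2]);x=D@[c,si];y=D@[-si,c]
    P=P[(abs(x)<.112)&(abs(y)<.036)&(P[:,2]<.05)];lab=P[:,2]<.024
    def cost(p):
        c,si=np.cos(p[2]),np.sin(p[2]);D=P[:,:2]-p[:2];x=D@[c,si];y=D@[-si,c]
        sd=np.max([w/2+.0005-np.hypot(x-bx,y) for bx,w in B],0)
        return ((1/(1+np.exp(-sd/.001))-lab)**2).sum()
    s=np.array(p0);bst=None
    for dx in(-.004,0,.004):
        for dy in(-.006,0,.006):
            a=s+[dx,dy,0];r=minimize(cost,a,method="Nelder-Mead",options=dict(initial_simplex=[a,a+[.003,0,0],a+[0,.003,0],a+[0,0,.02]],xatol=1e-5,fatol=1e-3))
            if bst is None or r.fun<bst.fun:bst=r
    return bst.x,bst.fun,len(P),lab.sum(),P,lab
E
python3 - <<'E'
from bore import *
for n in("top","side"):
    x,f,N,l,P,lab=bfit(n,np.load(n+"d.npy"));print(n,x.round(4),np.degrees(x[2]).round(2),f,N,l)
    print(np.percentile(P[:,2],[1,5,10,20,50,90]).round(4))
# screws from top image, at z=.03
c=cp("top");Rm=R.from_euler("xyz",c["attitude"]).as_matrix()
g=cv2.imread("pics/top0.png",0).astype(float)
S=[]
for q in [(455,62),(485,162),(80,175),(110,275)]:
    u,v=380+q[0]/4-.5,150+q[1]/4-.5;iu,iv=round(u),round(v);w=g[iv-2:iv+3,iu-2:iu+3];w=np.clip(w-np.median(w),0,None)
    vv,uu=np.mgrid[iv-2:iv+3,iu-2:iu+3];u,v=(uu*w).sum()/w.sum(),(vv*w).sum()/w.sum()
    r=Rm@np.r_[cv2.undistortPoints(np.array([[[u,v]]]),c["intrinsics"],c["D"])[0,0],1];S.append((c["position"]+r*(.03-c["position"][2])/r[2])[:2]);print((round(u,1),round(v,1)),S[-1].round(4))
S=np.array(S);print("screw centre",S.mean(0).round(4),"ang",np.degrees(np.arctan2(*(S[:2].mean(0)-S[2:].mean(0))[::-1])))
E
```

```text
top [ 0.5074 -0.183  -1.3142] -75.3 88.04883771530257 3286 1111
[0.0097 0.011  0.0118 0.0132 0.0286 0.0318]
side [ 0.5089 -0.1827 -1.3186] -75.55 104.75415069549736 1157 358
[0.011  0.0125 0.0135 0.0171 0.0294 0.032 ]
(np.float64(493.4), np.float64(165.9)) [ 0.5613 -0.281 ]
(np.float64(501.0), np.float64(189.9)) [ 0.5079 -0.2957]
(np.float64(399.5), np.float64(193.1)) [ 0.5069 -0.0709]
(np.float64(406.8), np.float64(218.0)) [ 0.4526 -0.0849]
screw centre [ 0.5072 -0.1831] ang -75.39869597688826
```

Bore and screw fits agree: block at (0.508, -0.183), angle -75.4°. Now a move helper.

```bash
cat > go.py <<'E'
import sys,numpy as np
from station import arm
from scipy.spatial.transform import Rotation as R
x,y,zg,yaw=map(float,sys.argv[1:5]);s=arm.get_state()
Rm=R.from_euler("xyz",s["ee_rot"]).as_matrix();d=Rm.T@(np.array([x,y,zg+.159])-s["eef_pos"])
t=-(yaw-np.degrees(s["ee_rot"][2]));t=(t+180)%360-180
print("t",s["t"],"pos",s["eef_pos"].round(4),"rot",s["ee_rot"].round(4),"F",s["force"].round(1),"w",round(s["width"],4),"q",s["q"].round(2))
print("shift",d.round(4),"dist",np.linalg.norm(d).round(3),"turn",round(t,1))
E
python3 go.py .560 .369 .246 -75.4
```

```text
t 1.0 pos [0.1675 0.6539 0.4047] rot [-3.1415  0.     -0.2508] F [ 0.1 -0.5 -0. ] w 0.0873 q [ 1.61  0.36  0.01 -0.   -1.22 -0.29]
shift [ 4.509e-01  1.785e-01 -3.000e-04] dist 0.485 turn 61.0
```

Call:
play_rows --targets '[[[0.451,0.1785,0,61],[0.451,0.1785,0,61],[0.451,0.1785,0,61],[0.451,0.1785,0,61],[0.451,0.1785,0,61]]]' --grip 0

```text
t: 1.62
eef_pos: [0.4218, 0.469, 0.405]
ee_rot: [-3.141, 0.0, -1.194]
force: [0.5, 0.2, -0.0]
width: 0.0871
```

```bash
python3 go.py .560 .369 .246 -75.4
```

```text
t 1.625 pos [0.4218 0.469  0.405 ] rot [-3.1410e+00  4.0000e-04 -1.1941e+00] F [ 0.5  0.2 -0. ] w 0.0871 q [ 1.15  0.29 -0.09  0.   -1.19 -0.77]
shift [ 0.1438 -0.0917  0.    ] dist 0.171 turn 7.0
```

Call:
play_rows --targets '[[[0.1438,-0.0917,0,7],[0.1438,-0.0917,0,7],[0.1438,-0.0917,0,7],[0.1438,-0.0917,0,7],[0.1438,-0.0917,0,7]]]'

```text
t: 2.25
eef_pos: [0.5592, 0.371, 0.4044]
ee_rot: [3.141, -0.0, -1.311]
force: [-0.3, -0.4, 0.4]
width: 0.0877
```

```bash
python3 go.py .560 .369 .062 -75.4
```

```text
t 2.25 pos [0.5592 0.371  0.4044] rot [ 3.1412 -0.     -1.3112] F [-0.3 -0.4  0.4] w 0.0877 q [ 0.88  0.35  0.   -0.   -1.22 -0.62]
shift [ 0.0022 -0.0003  0.1834] dist 0.183 turn 0.3
```

Call:
play_rows --targets '[[[0.0022,0,0.06,0],[0.0022,0,0.12,0],[0.0022,0,0.16,0],[0.0022,0,0.1835,0],[0.0022,0,0.1835,0]]]'

```text
t: 2.88
eef_pos: [0.5583, 0.3696, 0.2193]
ee_rot: [3.138, -0.002, -1.309]
force: [0.4, -0.1, 0.4]
width: 0.088
```

Call:
play_rows --targets '[[[0,0,0,0],[0,0,0,0],[0,0,0,0],[0,0,0,0],[0,0,0,0]]]' --grip 255 --newtons 45

```text
t: 3.5
eef_pos: [0.5598, 0.3689, 0.2214]
ee_rot: [-3.141, 0.0, -1.311]
force: [-0.0, -0.6, 0.2]
width: 0.0434
```

Call:
play_rows --targets '[[[0,0,0,0],[0,0,0,0],[0,0,0,0]]]'

```text
t: 3.88
eef_pos: [0.5597, 0.3689, 0.2215]
ee_rot: [3.141, -0.0, -1.31]
force: [-2.9, -1.2, 5.1]
width: 0.0305
```

Call:
play_rows --targets '[[[0,0,0,0],[0,0,0,0],[0,0,-0.01,0],[0,0,-0.03,0],[0,0,-0.06,0]]]'

```text
t: 4.5
eef_pos: [0.559, 0.3684, 0.2793]
ee_rot: [3.137, -0.002, -1.311]
force: [0.1, -0.8, -8.2]
width: 0.0304
```

Call:
play_rows --targets '[[[0,0,-0.03,0],[0,0,-0.06,0],[0,0,-0.07,0],[0,0,-0.07,0],[0,0,-0.07,0]]]'

```text
t: 5.12
eef_pos: [0.5593, 0.3687, 0.349]
ee_rot: [3.139, -0.001, -1.311]
force: [-0.1, 0.7, -9.3]
width: 0.0303
```

```bash
python3 go.py .489 -.1099 .190 -75.4; python3 - <<'E'
from h import *
p,d=cams.grab_frame("side");cv2.imwrite("pics/s1.png",p[...,::-1][60:360,120:470])
E
```

```text
t 5.125 pos [0.5593 0.3687 0.349 ] rot [ 3.1386e+00 -1.2000e-03 -1.3109e+00] F [-0.1  0.7 -9.3] w 0.0303 q [ 0.87  0.39 -0.07 -0.   -1.11 -0.61]
shift [0.4444 0.1909 0.0011] dist 0.484 turn 0.3
```

View pics/s1.png

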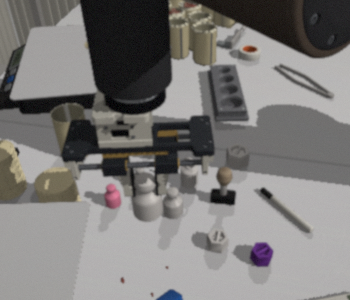

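Weight_46 hangs upright in the gripper at crop (148,203). Carrying it over.

Call:
play_rows --targets '[[[0.023,0.0096,0,0],[0.07,0.03,0,0],[0.12,0.0515,0,0],[0.17,0.073,0,0],[0.22,0.0945,0,0]]]'

```text
t: 5.8
eef_pos: [0.5244, 0.1304, 0.3503]
ee_rot: [3.14, -0.0, -1.31]
force: [1.5, -0.9, -8.4]
width: 0.0302
```

Call:
play_rows --targets '[[[0.05,0.0214,0,0],[0.1,0.043,0,0],[0.15,0.0645,0,0],[0.2,0.086,0,0],[0.2244,0.0964,0,0]]]'

```text
t: 6.42
eef_pos: [0.4885, -0.1118, 0.3505]
ee_rot: [3.14, 0.0, -1.312]
force: [0.2, 0.7, -8.9]
width: 0.0303
```

Call:
play_rows --targets '[[[0,0,0,0],[0,0,0,0],[0,0,0,0],[0,0,0,0]]]'

```text
t: 6.92
eef_pos: [0.4899, -0.1088, 0.3511]
ee_rot: [3.142, 0.0, -1.309]
force: [-0.3, -0.3, -8.1]
width: 0.0304
```

```bash
python3 go.py .489 -.1099 .100 -75.4
```

```text
t 6.925 pos [ 0.4899 -0.1088  0.3511] rot [ 3.1415e+00  1.0000e-04 -1.3093e+00] F [-0.3 -0.3 -8.1] w 0.0304 q [ 0.17  0.12 -0.44 -0.   -1.01  0.09]
shift [0.0008 0.0011 0.0921] dist 0.092 turn 0.4
```

Call:
play_rows --targets '[[[0.001,0.001,0.04,0.4],[0.001,0.001,0.08,0.4],[0.001,0.001,0.092,0.4],[0.001,0.001,0.092,0.4],[0.001,0.001,0.092,0.4]]]'

```text
t: 7.55
eef_pos: [0.49, -0.1106, 0.2607]
ee_rot: [-3.139, -0.001, -1.317]
force: [0.0, 0.3, -7.4]
width: 0.0302
```

```bash
python3 go.py .489 -.1099 .075 -75.4;  python3 - <<'E'
from h import *
p,d=cams.grab_frame("side");cv2.imwrite("pics/s2.png",cv2.resize(p[...,::-1][80:230,250:450],None,fx=3,fy=3))
E
```

```text
t 7.55 pos [ 0.49   -0.1106  0.2607] rot [-3.1390e+00 -7.0000e-04 -1.3167e+00] F [ 0.   0.3 -7.4] w 0.0302 q [ 0.17  0.22 -0.55  0.   -0.79  0.08]
shift [-0.0009  0.0009  0.0267] dist 0.027 turn -0.0
```

View pics/s2.png

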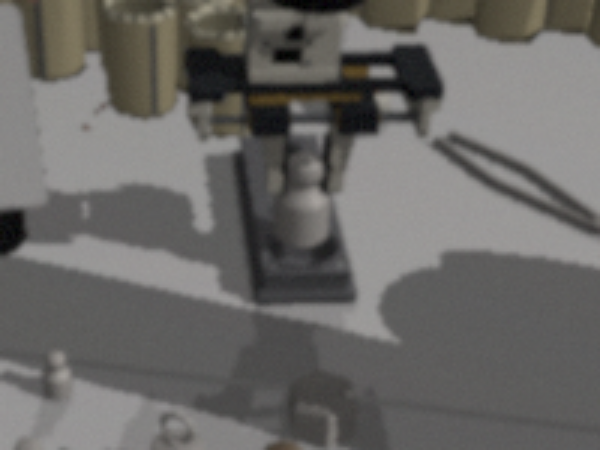

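The weight is at crop (302,220), over the wide bore and perhaps leaning slightly. Lowering slowly.

Call:
play_rows --targets '[[[-0.0005,0.0005,0.004,0],[-0.0005,0.0005,0.008,0],[-0.0005,0.0005,0.012,0],[-0.0005,0.0005,0.015,0],[-0.0005,0.0005,0.015,0]]]'

```text
t: 8.22
eef_pos: [0.4883, -0.1104, 0.2438]
ee_rot: [3.141, 0.0, -1.318]
force: [-1.1, -0.5, -8.2]
width: 0.03
```

Call:
play_rows --targets '[[[0,0,0.004,0],[0,0,0.007,0],[0,0,0.0095,0],[0,0,0.0095,0]]]'

```text
t: 8.72
eef_pos: [0.4883, -0.1104, 0.2344]
ee_rot: [3.141, 0.0, -1.317]
force: [0.4, -0.5, -8.6]
width: 0.0305
```

```bash
python3 go.py .489 -.1099 .075 -75.4;  python3 - <<'E'
from h import *
p,d=cams.grab_frame("side");cv2.imwrite("pics/s3.png",cv2.resize(p[...,::-1][100:200,290:390],None,fx=5,fy=5,interpolation=2))
E
```

```text
t 8.725 pos [ 0.4883 -0.1104  0.2344] rot [ 3.1411e+00  1.0000e-04 -1.3175e+00] F [ 0.4 -0.5 -8.6] w 0.0305 q [ 0.17  0.26 -0.58 -0.   -0.73  0.08]
shift [-0.0003 -0.0008  0.0004] dist 0.001 turn -0.1
```

View pics/s3.png

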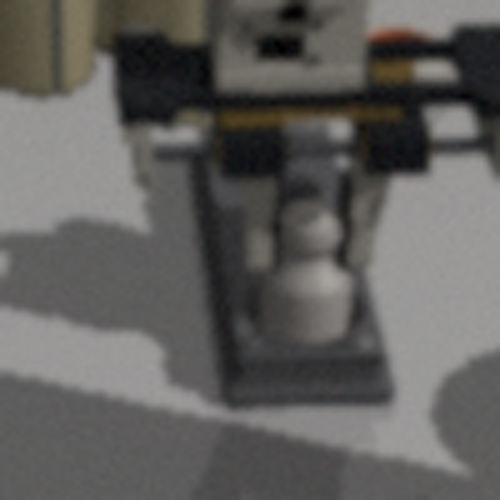

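The weight is inside the bore at crop (307,305). Now release and rise.

Call:
play_rows --targets '[[[0,0,0.001,0],[0,0,0.0015,0],[0,0,0.0015,0]]]'

```text
t: 9.15
eef_pos: [0.4884, -0.1104, 0.2332]
ee_rot: [3.142, 0.0, -1.317]
force: [0.1, -0.7, -8.5]
width: 0.0298
```

Call:
play_rows --targets '[[[0,0,0,0],[0,0,0,0],[0,0,0,0],[0,0,0,0],[0,0,0,0]]]' --grip 60

```text
t: 9.78
eef_pos: [0.4884, -0.1104, 0.2333]
ee_rot: [-3.141, -0.0, -1.317]
force: [-0.3, -0.2, 0.0]
width: 0.0665
```

Call:
play_rows --targets '[[[0,0,-0.02,0],[0,0,-0.06,0],[0,0,-0.11,0],[0,0,-0.11,0]]]'

```text
t: 10.28
eef_pos: [0.4896, -0.1104, 0.3472]
ee_rot: [-3.134, -0.002, -1.317]
force: [-0.1, 0.3, -0.5]
width: 0.0673
```

```bash
python3 go.py .551 .2545 .160 -75.4
```

```text
t 10.275 pos [ 0.4896 -0.1104  0.3472] rot [-3.1340e+00 -1.6000e-03 -1.3168e+00] F [-0.1  0.3 -0.5] w 0.0673 q [ 0.17  0.12 -0.45  0.   -1.    0.08]
shift [-0.3378 -0.1509  0.0288] dist 0.371 turn -0.0
```

Call:
play_rows --targets '[[[-0.057,-0.0255,0,0],[-0.114,-0.051,0,0],[-0.171,-0.0765,0,0],[-0.228,-0.102,0,0],[-0.285,-0.1275,0,0]]]'

```text
t: 10.9
eef_pos: [0.5402, 0.1995, 0.3425]
ee_rot: [3.141, -0.0, -1.317]
force: [0.7, -0.7, 0.2]
width: 0.0674
```

Call:
play_rows --targets '[[[-0.0525,-0.0233,0,0],[-0.0525,-0.0233,0,0],[-0.0525,-0.0233,0,0],[-0.0525,-0.0233,0,0]]]'

```text
t: 11.4
eef_pos: [0.5496, 0.2531, 0.3429]
ee_rot: [3.141, -0.0, -1.318]
force: [-1.1, 0.4, -0.5]
width: 0.067
```

```bash
python3 go.py .551 .2545 .048 -75.4; python3 - <<'E'
from h import *
from scipy.optimize import least_squares
# knob of w46 in its bore from both cameras: tilt/height check
for n in("top","side"):
    P,_,_=cloud(n);Q=P[(np.hypot(P[:,0]-.489,P[:,1]+.11)<.03)&(P[:,2]>.062)&(P[:,2]<.12)]
    f=least_squares(lambda c:np.linalg.norm(Q-c,axis=1)-.016,[.489,-.11,.074],loss="soft_l1",f_scale=.001);print(n,len(Q),"knob centre",f.x.round(4),"zmax",Q[:,2].max())
E
```

```text
t 11.4 pos [0.5496 0.2531 0.3429] rot [ 3.1410e+00 -2.0000e-04 -1.3184e+00] F [-1.1  0.4 -0.5] w 0.067 q [ 0.75  0.29 -0.23 -0.   -1.05 -0.5 ]
shift [-0.001  -0.0018  0.1359] dist 0.136 turn -0.1
top 192 knob centre [ 0.4882 -0.1097  0.0722] zmax 0.08958112321781764
side 93 knob centre [ 0.4893 -0.1106  0.0727] zmax 0.08831266179595065
```

Weight_46 is seated: its knob centre is about 0.073 m, where 0.074 is expected. Now weight_38.

Call:
play_rows --targets '[[[-0.001,-0.002,0.04,0],[-0.001,-0.002,0.08,0],[-0.001,-0.002,0.115,0],[-0.001,-0.002,0.136,0],[-0.001,-0.002,0.136,0]]]'

```text
t: 12.12
eef_pos: [0.5511, 0.2545, 0.2058]
ee_rot: [3.139, -0.001, -1.319]
force: [-0.1, 1.4, -0.2]
width: 0.0669
```

Call:
play_rows --targets '[[[0,0,0,0],[0,0,0,0],[0,0,0,0],[0,0,0,0],[0,0,0,0]]]' --grip 255

```text
t: 12.75
eef_pos: [0.5511, 0.2555, 0.2078]
ee_rot: [3.141, -0.0, -1.317]
force: [-3.3, -0.1, 5.8]
width: 0.0371
```

Call:
play_rows --targets '[[[0,0,0,0],[0,0,0,0],[0,0,0,0]]]'

```text
t: 13.12
eef_pos: [0.5511, 0.2555, 0.2078]
ee_rot: [3.141, -0.0, -1.317]
force: [-3.6, -0.8, 6.3]
width: 0.0375
```

Call:
play_rows --targets '[[[0,0,-0.015,0],[0,0,-0.05,0],[0,0,-0.1,0],[0,0,-0.13,0],[0,0,-0.13,0]]]'

```text
t: 13.75
eef_pos: [0.5519, 0.2559, 0.3403]
ee_rot: [-3.137, 0.002, -1.317]
force: [-0.1, -0.7, -6.2]
width: 0.0377
```

```bash
python3 go.py .5043 -.169 .180 -75.4
```

```text
t 13.75 pos [0.5519 0.2559 0.3403] rot [-3.1366e+00  2.5000e-03 -1.3173e+00] F [-0.1 -0.7 -6.2] w 0.0377 q [ 0.76  0.3  -0.23  0.   -1.04 -0.5 ]
shift [ 0.3994  0.1526 -0.0005] dist 0.428 turn -0.1
```

Call:
play_rows --targets '[[[0.025,0.0096,0,0],[0.075,0.0287,0,0],[0.125,0.0478,0,0],[0.175,0.067,0,0],[0.225,0.086,0,0]]]'

```text
t: 14.38
eef_pos: [0.523, 0.0138, 0.3355]
ee_rot: [3.139, 0.0, -1.318]
force: [1.2, -0.3, -5.4]
width: 0.0375
```

Call:
play_rows --targets '[[[0.05,0.019,0,0],[0.1,0.038,0,0],[0.15,0.057,0,0],[0.175,0.0667,0,0],[0.175,0.0667,0,0]]]'

```text
t: 15.0
eef_pos: [0.5021, -0.1722, 0.3353]
ee_rot: [3.138, 0.001, -1.321]
force: [0.1, -0.1, -5.2]
width: 0.0379
```

Call:
play_rows --targets '[[[0,0,0,0],[0,0,0,0]]]'

```text
t: 15.25
eef_pos: [0.5037, -0.1694, 0.3367]
ee_rot: [3.141, 0.0, -1.317]
force: [0.0, -0.2, -5.9]
width: 0.0373
```

```bash
python3 go.py .5043 -.169 .086 -75.4
```

```text
t 15.25 pos [ 0.5037 -0.1694  0.3367] rot [ 3.1408e+00  4.0000e-04 -1.3168e+00] F [ 0.  -0.2 -5.9] w 0.0373 q [ 0.04  0.18 -0.4  -0.   -0.99  0.21]
shift [-0.0002 -0.0008  0.0917] dist 0.092 turn -0.0
```

Call:
play_rows --targets '[[[0,-0.0008,0.04,0],[0,-0.0008,0.08,0],[0,-0.0008,0.09,0],[0,-0.0008,0.09,0],[0,-0.0008,0.09,0]]]'

```text
t: 15.88
eef_pos: [0.5056, -0.1695, 0.2487]
ee_rot: [-3.139, -0.001, -1.317]
force: [-0.1, 0.2, -5.5]
width: 0.0376
```

Call:
play_rows --targets '[[[0,0,0.005,0],[0,0,0.01,0],[0,0,0.014,0],[0,0,0.018,0],[0,0,0.018,0]]]'

```text
t: 16.5
eef_pos: [0.5045, -0.1697, 0.2287]
ee_rot: [3.141, 0.0, -1.318]
force: [-0.4, -0.4, -4.5]
width: 0.0375
```

```bash
python3 go.py .5043 -.169 .0613 -75.4
```

```text
t 16.5 pos [ 0.5045 -0.1697  0.2287] rot [ 3.1408e+00  2.0000e-04 -1.3175e+00] F [-0.4 -0.4 -4.5] w 0.0375 q [ 0.04  0.31 -0.52 -0.   -0.74  0.21]
shift [-0.0008  0.      0.0084] dist 0.008 turn -0.1
```

Call:
play_rows --targets '[[[0,0,0.003,0],[0,0,0.006,0],[0,0,0.008,0],[0,0,0.008,0]]]'

```text
t: 17.0
eef_pos: [0.5046, -0.1697, 0.221]
ee_rot: [3.141, 0.0, -1.317]
force: [0.1, -0.6, -6.0]
width: 0.0371
```

Call:
play_rows --targets '[[[0,0,0,0],[0,0,0,0],[0,0,0,0],[0,0,0,0],[0,0,0,0]]]' --grip 60

```text
t: 17.62
eef_pos: [0.5047, -0.1697, 0.2213]
ee_rot: [-3.141, -0.0, -1.317]
force: [0.6, -0.3, -0.1]
width: 0.0668
```

Call:
play_rows --targets '[[[0,0,-0.02,0],[0,0,-0.06,0],[0,0,-0.11,0],[0,0,-0.11,0]]]'

```text
t: 18.12
eef_pos: [0.5059, -0.1699, 0.3353]
ee_rot: [-3.134, -0.003, -1.317]
force: [0.2, -0.0, -0.7]
width: 0.0669
```

```bash
python3 go.py .634 .195 .172 14.6
```

```text
t 18.125 pos [ 0.5059 -0.1699  0.3353] rot [-3.1342e+00 -2.6000e-03 -1.3169e+00] F [ 0.2 -0.  -0.7] w 0.0669 q [ 0.04  0.18 -0.4   0.   -0.98  0.21]
shift [-0.321  -0.2156  0.0051] dist 0.387 turn -90.1
```

Call:
play_rows --targets '[[[-0.32,-0.215,0,-90],[-0.32,-0.215,0,-90],[-0.32,-0.215,0,-90],[-0.32,-0.215,0,-90],[-0.32,-0.215,0,-90]]]'

```text
t: 18.75
eef_pos: [0.6085, 0.1271, 0.3304]
ee_rot: [3.141, 0.001, -0.374]
force: [1.4, -0.4, 0.9]
width: 0.0672
```

```bash
python3 go.py .634 .195 .172 14.6
```

```text
t 18.75 pos [0.6085 0.1271 0.3304] rot [ 3.141e+00  6.000e-04 -3.737e-01] F [ 1.4 -0.4  0.9] w 0.0672 q [ 0.52  0.33 -0.21 -0.   -1.03  0.68]
shift [-0.0011 -0.0725 -0.0007] dist 0.073 turn -36.0
```

Call:
play_rows --targets '[[[-0.001,-0.0725,0,-36],[-0.001,-0.0725,0,-36],[-0.001,-0.0725,0,-36],[-0.001,-0.0725,0,-36],[-0.001,-0.0725,0,-36]]]'

```text
t: 19.38
eef_pos: [0.6341, 0.1928, 0.3301]
ee_rot: [3.141, 0.001, 0.248]
force: [-0.4, 0.5, 0.7]
width: 0.067
```

```bash
python3 go.py .634 .195 .040 14.6; python3 - <<'E'
from h import *
p,d=cams.grab_frame("side");cv2.imwrite("pics/s4.png",cv2.resize(p[...,::-1][80:330,130:430],None,fx=2,fy=2))
E
```

```text
t 19.375 pos [0.6341 0.1928 0.3301] rot [3.1413e+00 1.4000e-03 2.4780e-01] F [-0.4  0.5  0.7] w 0.067 q [ 0.59  0.39 -0.12 -0.   -1.07  1.23]
shift [ 0.0006 -0.0022  0.1311] dist 0.131 turn -0.4
```

View pics/s4.png

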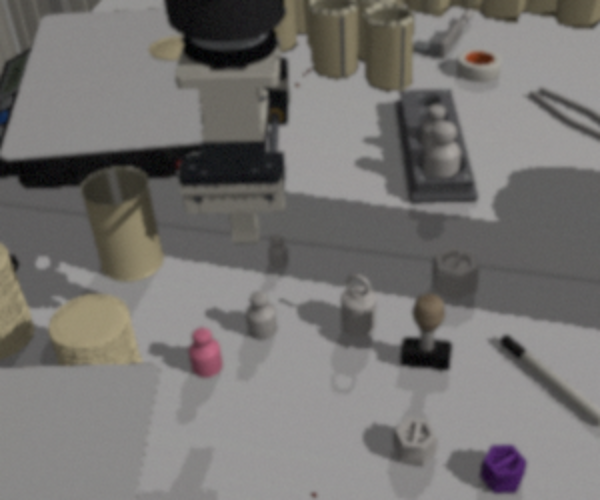

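Weights 46 and 38 stand in the block at (440,155) and (436,125). Nothing else is disturbed, and weight_30 at (262,318) is free to grip.

Call:
play_rows --targets '[[[0.0005,-0.002,0.04,0],[0.0005,-0.002,0.08,0],[0.0005,-0.002,0.11,0],[0.0005,-0.002,0.131,0],[0.0005,-0.002,0.131,0]]]'

```text
t: 20.05
eef_pos: [0.6336, 0.1943, 0.1981]
ee_rot: [3.141, 0.004, 0.247]
force: [-0.9, -0.2, 0.4]
width: 0.0674
```

Call:
play_rows --targets '[[[0,0,0,0],[0,0,0,0],[0,0,0,0],[0,0,0,0],[0,0,0,0]]]' --grip 255 --newtons 30

```text
t: 20.68
eef_pos: [0.6345, 0.1951, 0.2007]
ee_rot: [-3.141, -0.001, 0.249]
force: [-1.3, 0.5, 3.9]
width: 0.0295
```

Call:
play_rows --targets '[[[0,0,0,0],[0,0,0,0],[0,0,0,0]]]'

```text
t: 21.05
eef_pos: [0.6345, 0.1951, 0.2007]
ee_rot: [-3.141, -0.001, 0.249]
force: [-1.4, 1.5, 4.5]
width: 0.0299
```

Call:
play_rows --targets '[[[0,0,-0.015,0],[0,0,-0.05,0],[0,0,-0.1,0],[0,0,-0.135,0],[0,0,-0.135,0]]]'

```text
t: 21.68
eef_pos: [0.6349, 0.1949, 0.3392]
ee_rot: [-3.14, -0.006, 0.248]
force: [-0.0, 0.3, -2.8]
width: 0.0297
```

```bash
python3 go.py .518 -.2212 .175 -75.4
```

```text
t 21.675 pos [0.6349 0.1949 0.3392] rot [-3.1403 -0.0056  0.2485] F [-0.   0.3 -2.8] w 0.0297 q [ 0.59  0.38 -0.1   0.   -1.08  1.23]
shift [-0.2156  0.3746  0.0034] dist 0.432 turn 89.6
```

Call:
play_rows --targets '[[[-0.027,0.047,0,10],[-0.054,0.094,0,20],[-0.081,0.141,0,30],[-0.108,0.188,0,40],[-0.135,0.235,0,50]]]'

```text
t: 22.3
eef_pos: [0.5599, -0.0678, 0.3341]
ee_rot: [3.14, 0.002, -0.63]
force: [0.8, -0.3, -2.4]
width: 0.0302
```

```bash
python3 go.py .518 -.2212 .175 -75.4
```

```text
t 22.3 pos [ 0.5599 -0.0678  0.3341] rot [ 3.1401e+00  1.8000e-03 -6.3020e-01] F [ 0.8 -0.3 -2.4] w 0.0302 q [ 0.23  0.24 -0.33 -0.   -1.    0.71]
shift [0.0566 0.1486 0.0002] dist 0.159 turn 39.3
```

Call:
play_rows --targets '[[[0.0188,0.0495,0,10],[0.0376,0.099,0,20],[0.0566,0.1486,0,30],[0.0566,0.1486,0,39.3],[0.0566,0.1486,0,39.3]]]'

```text
t: 22.92
eef_pos: [0.5194, -0.2204, 0.3341]
ee_rot: [3.14, 0.001, -1.311]
force: [-0.5, -0.0, -3.3]
width: 0.0298
```

Call:
play_rows --targets '[[[0,0,0,0],[0,0,0,0],[0,0,0,0]]]'

```text
t: 23.3
eef_pos: [0.5205, -0.2192, 0.3351]
ee_rot: [3.142, 0.0, -1.308]
force: [0.6, 0.7, -2.7]
width: 0.0303
```

```bash
python3 go.py .518 -.2212 .080 -75.4
```

```text
t 23.3 pos [ 0.5205 -0.2192  0.3351] rot [ 3.1416e+00  1.0000e-04 -1.3082e+00] F [ 0.6  0.7 -2.7] w 0.0303 q [-0.05  0.23 -0.33 -0.   -1.    0.31]
shift [0.0013 0.0029 0.0961] dist 0.096 turn 0.4
```

Call:
play_rows --targets '[[[0.0013,0.0029,0.04,0.4],[0.0013,0.0029,0.08,0.4],[0.0013,0.0029,0.096,0.4],[0.0013,0.0029,0.096,0.4],[0.0013,0.0029,0.096,0.4]]]'

```text
t: 23.92
eef_pos: [0.5187, -0.2218, 0.2406]
ee_rot: [-3.14, -0.001, -1.316]
force: [-0.2, 0.3, -2.0]
width: 0.0298
```

Call:
play_rows --targets '[[[0,0,0.004,0],[0,0,0.008,0],[0,0,0.012,0],[0,0,0.015,0],[0,0,0.015,0]]]'

```text
t: 24.55
eef_pos: [0.5177, -0.2218, 0.2238]
ee_rot: [3.141, 0.0, -1.317]
force: [0.3, -0.5, -3.1]
width: 0.0297
```

```bash
python3 go.py .518 -.2212 .0542 -75.4
```

```text
t 24.55 pos [ 0.5177 -0.2218  0.2238] rot [ 3.1410e+00  2.0000e-04 -1.3172e+00] F [ 0.3 -0.5 -3.1] w 0.0297 q [-0.06  0.36 -0.46 -0.   -0.75  0.31]
shift [-0.0005 -0.0004  0.0106] dist 0.011 turn -0.1
```

Call:
play_rows --targets '[[[0,0,0.003,0],[0,0,0.006,0],[0,0,0.009,0],[0,0,0.0105,0],[0,0,0.0105,0]]]'

```text
t: 25.18
eef_pos: [0.5178, -0.2218, 0.2135]
ee_rot: [3.141, 0.0, -1.317]
force: [-0.5, -0.4, -2.9]
width: 0.03
```

Call:
play_rows --targets '[[[0,0,0,0],[0,0,0,0],[0,0,0,0],[0,0,0,0],[0,0,0,0]]]' --grip 80

```text
t: 25.8
eef_pos: [0.5178, -0.2218, 0.2137]
ee_rot: [-3.141, -0.0, -1.317]
force: [-0.9, 0.5, 0.2]
width: 0.0603
```

Call:
play_rows --targets '[[[0,0,-0.02,0],[0,0,-0.06,0],[0,0,-0.12,0],[0,0,-0.12,0]]]'

```text
t: 26.3
eef_pos: [0.5193, -0.2221, 0.3388]
ee_rot: [-3.133, -0.004, -1.316]
force: [0.9, 0.3, -1.7]
width: 0.0601
```

```bash
python3 go.py .648 .0855 .172 14.6
```

```text
t 26.3 pos [ 0.5193 -0.2221  0.3388] rot [-3.1332 -0.004  -1.3164] F [ 0.9  0.3 -1.7] w 0.0601 q [-0.06  0.23 -0.33  0.   -1.    0.31]
shift [-0.2654 -0.2019  0.0085] dist 0.334 turn -90.0
```

Call:
play_rows --targets '[[[-0.265,-0.201,0,-90],[-0.265,-0.201,0,-90],[-0.265,-0.201,0,-90],[-0.265,-0.201,0,-90],[-0.265,-0.201,0,-90]]]'

```text
t: 26.92
eef_pos: [0.6385, 0.0686, 0.333]
ee_rot: [3.141, 0.0, -0.373]
force: [0.7, -0.8, 0.6]
width: 0.0602
```

```bash
python3 go.py .648 .0855 .175 14.6
```

```text
t 26.925 pos [0.6385 0.0686 0.333 ] rot [ 3.1413e+00  5.0000e-04 -3.7350e-01] F [ 0.7 -0.8  0.6] w 0.0602 q [ 0.41  0.36 -0.16 -0.   -1.05  0.79]
shift [ 0.0027 -0.0192 -0.001 ] dist 0.019 turn -36.0
```

Call:
play_rows --targets '[[[0.0027,-0.0192,0,-36],[0.0027,-0.0192,0,-36],[0.0027,-0.0192,0,-36],[0.0027,-0.0192,0,-36],[0.0027,-0.0192,0,-36]]]'

```text
t: 27.55
eef_pos: [0.6476, 0.0835, 0.3328]
ee_rot: [3.142, 0.001, 0.248]
force: [-1.3, 0.0, 0.3]
width: 0.0603
```

```bash
python3 go.py .648 .0855 .039 14.6; python3 - <<'E'
from h import *
from scipy.optimize import least_squares
for n in("top","side"):
    P,_,_=cloud(n)
    for nm,x,y,H in(("46",.489,-.11,86),("38",.5043,-.169,73),("30",.518,-.2212,61),("22",.648,.085,37)):
        Q=P[(np.hypot(P[:,0]-x,P[:,1]-y)<.02)&(P[:,2]>H/1000-.012)&(P[:,2]<.12)]
        print(n,nm,len(Q),Q.mean(0).round(4) if len(Q) else "", "zmax",Q[:,2].max(initial=0).round(4),"expect",H)
E
```

```text
t 27.55 pos [0.6476 0.0835 0.3328] rot [3.1416e+00 1.0000e-03 2.4800e-01] F [-1.3  0.   0.3] w 0.0603 q [ 0.43  0.37 -0.14 -0.   -1.06  1.39]
shift [ 0.001  -0.0019  0.1348] dist 0.135 turn -0.4
top 46 187 [ 0.488  -0.108   0.0833] zmax 0.089 expect 86
top 38 105 [ 0.5046 -0.1689  0.0721] zmax 0.0756 expect 73
top 30 65 [ 0.5173 -0.2214  0.0604] zmax 0.0644 expect 61
top 22 34 [0.6458 0.0846 0.0365] zmax 0.0411 expect 37
side 46 100 [ 0.4882 -0.1027  0.0819] zmax 0.0884 expect 86
side 38 55 [ 0.505  -0.1646  0.0706] zmax 0.0749 expect 73
side 30 33 [ 0.5185 -0.2162  0.0588] zmax 0.0637 expect 61
side 22 41 [0.6475 0.0893 0.0338] zmax 0.0393 expect 37
```

Three are seated at the expected heights. Now weight_22, gripped by the knob.

Call:
play_rows --targets '[[[0.001,-0.002,0.04,0],[0.001,-0.002,0.08,0],[0.001,-0.002,0.115,0],[0.001,-0.002,0.135,0],[0.001,-0.002,0.135,0]]]'

```text
t: 28.28
eef_pos: [0.6476, 0.0853, 0.1967]
ee_rot: [3.141, 0.004, 0.247]
force: [1.0, 0.2, 1.0]
width: 0.0598
```

Call:
play_rows --targets '[[[0,0,0,0],[0,0,0,0],[0,0,0,0],[0,0,0,0],[0,0,0,0]]]' --grip 255 --newtons 15

```text
t: 28.9
eef_pos: [0.6484, 0.0857, 0.1991]
ee_rot: [-3.141, -0.001, 0.249]
force: [-2.2, -0.0, 8.1]
width: 0.016
```

Call:
play_rows --targets '[[[0,0,0,0],[0,0,0,0],[0,0,0,0],[0,0,0,0]]]'

```text
t: 29.4
eef_pos: [0.6485, 0.0859, 0.1998]
ee_rot: [3.142, -0.001, 0.249]
force: [-1.4, 1.1, 7.8]
width: 0.0142
```

Call:
play_rows --targets '[[[0,0,-0.015,0],[0,0,-0.05,0],[0,0,-0.1,0],[0,0,-0.135,0],[0,0,-0.135,0]]]'

```text
t: 30.02
eef_pos: [0.649, 0.0858, 0.3381]
ee_rot: [-3.141, -0.007, 0.249]
force: [-0.0, 0.7, -1.9]
width: 0.0138
```

```bash
python3 go.py .5298 -.2667 .172 -75.4
```

```text
t 30.025 pos [0.649  0.0858 0.3381] rot [-3.1411 -0.0067  0.249 ] F [-0.   0.7 -1.9] w 0.0138 q [ 0.43  0.37 -0.13  0.   -1.07  1.39]
shift [-0.2024  0.3122  0.0056] dist 0.372 turn 89.7
```

Call:
play_rows --targets '[[[-0.025,0.039,0,10],[-0.05,0.078,0,20],[-0.076,0.117,0,30],[-0.101,0.156,0,40],[-0.127,0.195,0,50]]]'

```text
t: 30.65
eef_pos: [0.5721, -0.1359, 0.3331]
ee_rot: [3.141, 0.001, -0.63]
force: [0.9, -0.2, -2.2]
width: 0.0135
```

```bash
python3 go.py .5298 -.2667 .172 -75.4
```

```text
t 30.65 pos [ 0.5721 -0.1359  0.3331] rot [ 3.141e+00  1.100e-03 -6.298e-01] F [ 0.9 -0.2 -2.2] w 0.0135 q [ 0.1   0.27 -0.28 -0.   -1.02  0.84]
shift [0.0428 0.1306 0.0021] dist 0.137 turn 39.3
```

Call:
play_rows --targets '[[[0.0143,0.0435,0,10],[0.0286,0.087,0,20],[0.0428,0.1306,0,30],[0.0428,0.1306,0,39.3],[0.0428,0.1306,0,39.3]]]'

```text
t: 31.28
eef_pos: [0.531, -0.2661, 0.333]
ee_rot: [3.14, 0.001, -1.31]
force: [-0.4, 0.4, -1.3]
width: 0.0137
```

Call:
play_rows --targets '[[[0,0,0,0],[0,0,0,0],[0,0,0,0]]]'

```text
t: 31.65
eef_pos: [0.5318, -0.2652, 0.3337]
ee_rot: [3.142, -0.0, -1.308]
force: [0.2, -0.7, -1.7]
width: 0.0133
```

```bash
python3 go.py .5298 -.2667 .085 -75.4; python3 - <<'E'
from h import *
p,d=cams.grab_frame("side");cv2.imwrite("pics/s5.png",cv2.resize(p[...,::-1][60:190,280:400],None,fx=4,fy=4,interpolation=2))
P,_,_=cloud("side",d)
Q=P[(np.hypot(P[:,0]-.53,P[:,1]+.264)<.03)&(P[:,2]>.11)&(P[:,2]<.153)];print(len(Q),Q.min(0).round(4),Q.max(0).round(4),Q.mean(0).round(4))
E
```

```text
t 31.65 pos [ 0.5318 -0.2652  0.3337] rot [ 3.1415 -0.     -1.3081] F [ 0.2 -0.7 -1.7] w 0.0133 q [-0.13  0.28 -0.27  0.   -1.02  0.4 ]
shift [0.001  0.0023 0.0897] dist 0.09 turn 0.5
60 [ 0.521  -0.2635  0.1339] [ 0.5434 -0.2494  0.1528] [ 0.5317 -0.2556  0.1442]
```

View pics/s5.png

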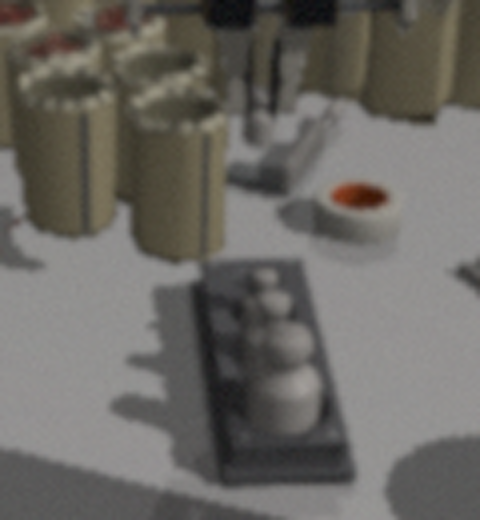

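Weight_22 hangs upright at crop (262,125) and the other three are in line in the block. Lowering it.

Call:
play_rows --targets '[[[0.001,0.0023,0.04,0.4],[0.001,0.0023,0.075,0.4],[0.001,0.0023,0.09,0.4],[0.001,0.0023,0.09,0.4],[0.001,0.0023,0.09,0.4]]]'

```text
t: 32.33
eef_pos: [0.5304, -0.2673, 0.245]
ee_rot: [-3.14, -0.001, -1.316]
force: [0.1, 0.9, -0.4]
width: 0.0137
```

Call:
play_rows --targets '[[[0,0,0.005,0],[0,0,0.01,0],[0,0,0.015,0],[0,0,0.019,0],[0,0,0.019,0]]]'

```text
t: 32.95
eef_pos: [0.5295, -0.2672, 0.2242]
ee_rot: [3.141, 0.0, -1.317]
force: [-0.1, -1.1, -0.8]
width: 0.0133
```

```bash
python3 go.py .5298 -.2667 .0535 -75.4
```

```text
t 32.95 pos [ 0.5295 -0.2672  0.2242] rot [ 3.1408e+00  3.0000e-04 -1.3170e+00] F [-0.1 -1.1 -0.8] w 0.0133 q [-0.14  0.4  -0.39 -0.   -0.78  0.39]
shift [-0.0004 -0.0004  0.0117] dist 0.012 turn -0.1
```

Call:
play_rows --targets '[[[0,0,0.003,0],[0,0,0.006,0],[0,0,0.009,0],[0,0,0.0115,0],[0,0,0.0115,0]]]'

```text
t: 33.58
eef_pos: [0.5295, -0.2672, 0.2129]
ee_rot: [3.141, 0.0, -1.317]
force: [-0.2, -0.6, -1.0]
width: 0.0135
```

Call:
play_rows --targets '[[[0,0,0,0],[0,0,0,0],[0,0,0,0],[0,0,0,0],[0,0,0,0]]]' --grip 100

```text
t: 34.2
eef_pos: [0.5296, -0.2672, 0.2132]
ee_rot: [-3.142, -0.0, -1.317]
force: [0.0, 0.0, -0.6]
width: 0.0525
```

Call:
play_rows --targets '[[[0,0,-0.02,0],[0,0,-0.06,0],[0,0,-0.12,0],[0,0,-0.16,0]]]'

```text
t: 34.7
eef_pos: [0.5298, -0.2673, 0.3762]
ee_rot: [-3.139, -0.001, -1.317]
force: [0.7, -0.3, -0.4]
width: 0.0536
```

```bash
python3 go.py .5 .1 .25 -75.4
```

```text
t 34.7 pos [ 0.5298 -0.2673  0.3762] rot [-3.1394e+00 -1.5000e-03 -1.3166e+00] F [ 0.7 -0.3 -0.4] w 0.0536 q [-0.14  0.24 -0.22  0.   -1.11  0.39]
shift [-0.3629 -0.0636 -0.0332] dist 0.37 turn -0.0
```

Move the arm aside so the cameras can see, then check everything.

Call:
play_rows --targets '[[[-0.06,-0.01,-0.01,0],[-0.12,-0.02,-0.02,0],[-0.18,-0.03,-0.03,0],[-0.24,-0.04,-0.03,0],[-0.3,-0.05,-0.03,0]]]'

```text
t: 35.33
eef_pos: [0.502, 0.0376, 0.4037]
ee_rot: [-3.14, 0.0, -1.317]
force: [1.7, -0.2, 0.2]
width: 0.0534
```

Call:
play_rows --targets '[[[-0.06,-0.02,0,0],[-0.12,-0.03,0,0],[-0.12,-0.03,0,0],[-0.12,-0.03,0,0]]]'

```text
t: 35.83
eef_pos: [0.5013, 0.1596, 0.403]
ee_rot: [3.141, -0.0, -1.316]
force: [0.1, -1.4, -0.5]
width: 0.0531
```

```bash
python3 - <<'E'
from h import *
ims=[]
for n,(u0,v0) in dict(top=(380,140),side=(290,110)).items():
    p,d=cams.grab_frame(n);P,_,_=cloud(n,d);P0,_,_=cloud(n,np.load(n+"d.npy"))
    ims.append(cv2.resize(p[...,::-1][v0:v0+90,u0:u0+130],None,fx=3,fy=3,interpolation=2))
    f=lambda P,x,y,r,a,b:P[(np.hypot(P[:,0]-x,P[:,1]-y)<r)&(P[:,2]>a)&(P[:,2]<b)]
    for nm,x,y,H in(("46",.489,-.11,86),("38",.5043,-.169,73),("30",.518,-.2212,61),("22",.5298,-.2667,49)):
        Q=f(P,x,y,.02,H/1000-.012,.12);print(n,nm,len(Q),Q.mean(0).round(4) if len(Q) else "","zmax",Q[:,2].max(initial=0).round(4),"expect",H)
    for nm,x,y in(("hexL",.439,.079),("hexS",.456,.314),("ring",.539,.167),("stamp",.465,.206)):
        a,b=f(P0,x,y,.05,.012,.12),f(P,x,y,.05,.012,.12);print(n,nm,len(a),len(b),a.mean(0).round(3) if len(a) else "",b.mean(0).round(3) if len(b) else "")
cv2.imwrite("pics/fin.png",np.vstack(ims))
E
python3 go.py .5 .1 .25 -75.4
```

```text
top 46 187 [ 0.488  -0.1079  0.0833] zmax 0.0888 expect 86
top 38 104 [ 0.5045 -0.1689  0.0721] zmax 0.0761 expect 73
top 30 64 [ 0.5173 -0.2216  0.06  ] zmax 0.0634 expect 61
top 22 48 [ 0.5294 -0.2657  0.0471] zmax 0.0522 expect 49
top hexL 405 399 [0.446 0.083 0.033] [0.446 0.083 0.033]
top hexS 228 0 [0.453 0.313 0.025] 
top ring 236 0 [0.535 0.167 0.046] 
top stamp 315 0 [0.46  0.202 0.056] 
side 46 27 [ 0.4783 -0.1049  0.0813] zmax 0.0878 expect 86
side 38 0  zmax 0.0 expect 73
side 30 7 [ 0.5253 -0.2172  0.0582] zmax 0.0618 expect 61
side 22 16 [ 0.5325 -0.2629  0.0466] zmax 0.0503 expect 49
side hexL 431 429 [0.447 0.093 0.029] [0.447 0.093 0.029]
side hexS 354 357 [0.455 0.321 0.024] [0.454 0.321 0.024]
side ring 387 390 [0.536 0.178 0.039] [0.536 0.178 0.039]
side stamp 585 587 [0.461 0.213 0.046] [0.461 0.213 0.046]
t 35.925 pos [0.5015 0.1585 0.4031] rot [ 3.1414e+00 -1.0000e-04 -1.3179e+00] F [-0.1 -0.9 -0.7] w 0.053 q [ 0.68  0.11 -0.32  0.   -1.14 -0.43]
shift [ 0.0563  0.0161 -0.0059] dist 0.059 turn -0.1
```

View pics/fin.png

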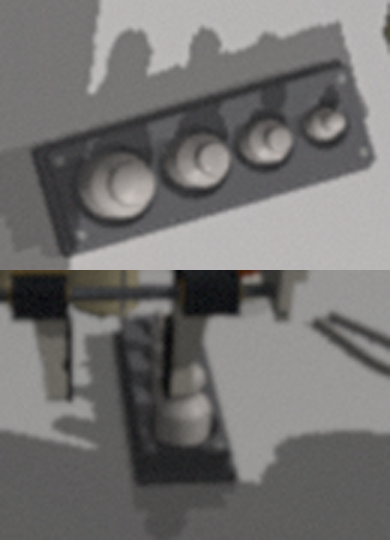

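All four weights sit in their bores, at (117,185), (198,160), (265,140) and (327,123) in the top crop. The look-alikes haven't moved, so I'm handing in.

```bash
python3 -c "
from station import job_done
print(job_done())"
```

```text
the job is handed in; nothing more can be done
None
```

All four knob weights are in the grey block, each in its own bore, and I handed the job in at about 36 s of robot time; no verdict was reported.

- **Weights:** The last top-camera check put each weight about 2 to 3 mm above its expected height, which is within the camera's usual bias. Their positions matched the fitted bore centres within about 2 mm. In the picture all four stood upright in the bores.
- **Side camera:** In that last check the gripper partly hid the block from the side camera, so it could not fully confirm the seating. An earlier side view agreed for weights 46, 38 and 30, and the few points it still had on weight 22 fit too.
- **Things that stay:** The side camera showed the large and small six-sided weights, the ring weight and the date stamp unmoved within about 1 mm. In the top camera the gripper hid three of these, so only the large six-sided weight was confirmed from both.
- **Block position:** My first two fits of the block were off by several millimetres because its flanks taper. I replaced them with a fit on the bores and screws; those agreed within about 2 mm, and I used that for all four placements.

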